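# Board on the probing stage, sprung probe boom drawn to its mark and held

## Robot

A 6-joint arm with a two-finger parallel gripper is mounted at the origin on the work surface. World frame = base frame: x ahead of the robot, y to its left, z up, the work surface at z = 0. Lengths are in m, angles in rad, forces in N, time in s.
With the tool pointing down it reaches from about 0.425 to 0.95 m from the base axis. Payload 3.5 kg.
Tool frame: the origin (TCP) lies at the very end of the fingers, on their centre line; the grasp point (between the pads) lies 19 mm behind it; z points along the fingers, y is the line along which they close (so a half turn about z gives the same grasp; the last joint's range is limited). The gripper opens to 85 mm and grips with 20 to 120 N. Pads are 22 mm wide; open, the fingers measure 114 mm over their backs; the gripper's body (76 mm by 85 mm) begins 54 mm behind the grasp point. The pads swing forward as they close: fully open they stand 13 mm farther back than shut.
Start: joints at [-1.338, 0.286, 1.577, -0, 1.279, -0.15], TCP at [0.252, -0.626, 0.231] pointing down, gripper open.
Joint ranges: [-2.77, 2.77], [-0.9, 2.22], [0.21, 2.48], [-1.53, 4.67], [0.24, 2.81], [-2.84, 2.84]. Speed limits (rad/s): [2.79, 2.79, 3.14, 3.14, 3.14, 3.14].

## Interface

Orientations are given as a unit quaternion [x, y, z, w].
In Python, from plant import get_state, read_camera, sign_off, recognise gives the robot as it stands.
- The arm moves only by the tool arm_command, never from a script. Its argument "steps" is a list of rows, each an object with "translation": the shift along the tool's x, y, z scaled (see below), a list of three; "twist": the turn, a rotation vector about the tool's x, y, z scaled (see below), a list of three; "fingers": the opening, from -1 (shut) to 1 (fully open). In form: [{"translation": [x, y, z], "twist": [rx, ry, rz], "fingers": fingers}, ...]. A call has 1 to 5 rows; each row is the pose to reach, as a shift and turn from the pose commanded when the call began, along the tool's axes at that moment; what a row does not reach only later rows make up. The controller multiplies each number of a shift by 75 cm and each number of a turn by 60 degrees. A row lasts 1/8 s, in which the tool goes at most 62.5 mm and 10.7 degrees, less where a joint would pass 70% of its speed; a pose out of reach is approached as far as the arm can. A call with a number of a shift or a turn outside -1 to 1 is refused whole. A call with a gripper value outside its range is refused whole. The fingers move at their own pace and stop on an object; "grip_force" is the grip in N (left out, the last holds). Time passes only in rows, so rows that repeat a pose let the fingers close. It gives the time, the measured TCP pose, the force, the opening and the grip force at its end, in the units of the state.
- get_state(): the state, without advancing time (a new reading comes with each control period).
- read_camera(name): name is "side" or "top"; returns a dict with "pixels" (400x640x3 uint8, red, green, blue), "K" (3x3 intrinsics, pixels), "R" (3x3) and "t" (3): a world point X has camera coordinates R X + t. Camera axes: x right, y down, z forward; pixel columns grow to the right and rows downward; lengths in m; the calibration is good to about 2 mm. A picture is of the moment at which its call begins. There is no depth.
- sign_off(): hands the job in; it is judged then, once.
Trained networks look in a picture, given as the dict that the camera call returned (one of the last four; its "shot" number tells which), for a name from the list of things; names that differ only in an ending like _2 or _b are one class to them, and where a whole thing is asked for, a point or a joint stands for the part that bears it (a point fixed in the world has none). Each returns a list of dicts, best first, with "conf" (0 to 1); they miss things now and then, are a little off and sometimes report something else, mostly with a low value. They report only what shows in the picture. A call takes as long as a camera call. They do not tell look-alikes from the thing itself.
- recognise(picture, query): "point" ([row, column] in pixels, amid what is visible of it).
The state is a dict: "time": time; "qpos": joint angles; "dq": joint speeds; "joint_efforts": joint torques, N m; "eef_pos": TCP position; "tcp_rot": TCP orientation; "contact_force": force on the tool from outside, world axes, zero at the start; "wrist_torque": the same for the moment, N m; "opening": opening from 0.0 (shut) to 1.0 (fully open); "finger_force": force on a finger pad.
Only numpy, scipy, OpenCV 4.12 (cv2) and the standard library are available. Lean on these libraries where they do the work, as an engineer would, in place of code of your own. Each camera call takes 0.05 s, during which the arm holds its last target. There are 200 camera calls.

## Task

Take the circuit board with the dark finned heatsink and set it down gently on the black stage of the probing stand, flat and centred between the six brass pins, and let go of it. Then take the orange grip of the probe boom, draw the sprung rod out of its tube until its red ring has just come fully out of the mouth, and keep holding it steady there over the board for the reading: the program finishes while still holding. Do not let the probe loop touch the board, and leave the spare board, the multimeter and the screwdriver where they are.

Things in the scene. Friction and masses are not known exactly. Their poses are not given: they have to be found in the camera images.
- stand: probing stand, fixed: aluminium base plate 370 x 130 x 12 mm (x -295 to +75 mm) with a black stage plate 130 x 96 mm, a steel post at x -230 (114 mm high) with a black clamp head and a level guide tube. Origin: on the bench under the stage's centre; z up; x along the tube from tube to stage, the direction in which the boom draws out; y across.
- stage_centre (a point): centre of the stage's top, 22 mm above the bench; axes as the stand's. Six brass pins stand 12 mm above it (8 mm thick for the lower 6 mm, then tapering to 3): at x +-25, y +-31.5 and x +-46.5, y 0 mm. They leave a pocket 85 mm (x) by 55 mm (y) for the board: 2.5 mm play each side. The board's long side goes along the stand's x; either end may be foremost.
- tube_mouth (a point): centre of the mouth of the aluminium guide tube (20 mm diameter, 176 mm long; brass gland nut of 23 mm diameter at the mouth), where the rod comes out: at x -145 mm in the stand's frame, 82 mm above the bench; axes as the stand's
- boom (a joint): extension (m) of the probe boom, a steel rod of 12 mm diameter sliding out of the tube along the stand's +x: 0 = drawn in by its inner spring, 0.11 = end stop. The spring always pulls it back: 4 N at 0, 11.5 N at 0.082. Length mark: a red ring 6 mm wide on the rod, hidden in the tube at first; it begins to show at 0.074 and is fully out at 0.080. At 0.082 the loop is over the stage's centre.
- grip (a point): orange upright grip on the rod's outer end, 18 mm along x, 24 mm along y, 62 mm tall (70 to 132 mm above the bench). This point: its middle in x and y, 118 mm above the bench, the height to take it at, 14 mm below its top; axes as the stand's. With the boom drawn in it is at x -125 mm in the stand's frame, 20 mm from the tube's mouth; it moves with the boom.
- loop (a point): centre of the black upright loop probe (22 mm outer diameter), carried on a short stem by the boom ahead of the grip: 43 mm ahead of the grip's middle along x and 70 mm above the bench; the loop's lowest point is 59 mm above the bench, 11 mm over the heatsink of a seated board; axes as the stand's
- board: green circuit board to be measured, loose, flat on the bench, 80 x 50 x 4 mm, about 90 g, with a dark finned heatsink in the middle, 40 mm along x by 24 mm along y, top 26 mm above the underside: take it across those 24 mm. White terminal block (13 mm high) at one end, two blue capacitors (16 mm high) at the other. Origin: centre of its underside; x along the 80 mm side, z up.
- spare_board: bystander: another green board of the same 80 x 50 x 4 mm, with two copper coils (13 mm high) and no heatsink, lying on the bench; origin at the centre of its underside, x along the 80 mm side
- meter: bystander: yellow hand-held multimeter lying face up, 160 x 80 x 40 mm, origin at the centre of its underside, x along the 160 mm side
- screwdriver: bystander: screwdriver with a red handle, about 200 mm long, lying on the bench
Mind the look-alikes: they are no part of the job. What is shaped like the board but brown or purple is not meant.

How it is judged:
On the way:
1. the heatsink board lies flat between the six pins, let go and at rest, with the boom still drawn in (horizontal distance between board and stage_centre below 0.005 m and z of board in the frame of stage_centre between -0.002 and 0.002 m and angle between the x axis of board and the x axis of stand, either way round below 0.14 rad and angle between board's own z axis and vertical below 0.06 rad and linear speed of board below 0.02 m/s and contact force between the fingers and board below 0.1 N and value of joint boom below 0.015 m), for 0.2 s.
At the end, for the whole second after the job is handed in: the fingers hold the orange grip (over 3 N), boom still (under 10 mm/s) at 76 to 88 mm extension, red ring just out; the heatsink board lies flat and at rest between the pins (5 mm of the centre, 2 mm in height, 0.14 rad of the stand's axis either way round), not touched by the fingers (value of joint boom between 0.076 and 0.088 m and velocity of joint boom between -0.01 and 0.01 m/s and contact force between the fingers and boom above 3 N and horizontal distance between board and stage_centre below 0.005 m and z of board in the frame of stage_centre between -0.002 and 0.002 m and angle between the x axis of board and the x axis of stand, either way round below 0.14 rad and angle between board's own z axis and vertical below 0.06 rad and linear speed of board below 0.02 m/s and contact force between the fingers and board below 0.1 N); the arm keeps its last pose, push and grip.
It fails at once if the probe loop or its stem touches the board (contact force between boom and board above 0.2 N).
It fails at once if the board is dropped onto the stage from more than about 12 mm (falling free of the fingers faster than 0.5 m/s) (linear speed of board above 0.5 m/s and distance between board and stage_centre below 0.06 m and contact force between the fingers and board below 0.1 N).
It fails at once if the board is rammed onto the stand with over 60 N (contact force between board and stand above 60 N).
It fails at once if the spare board, the multimeter or the screwdriver is moved more than 15 mm (distance of any of spare_board, meter, screwdriver from where it was at the start of the episode above 0.015 m).
It also fails if it takes over 50 s, if anything falls off the work surface, if the arm or the gripper's body presses on something with over 40 N, if the wrist force passes 120 N, or if a joint passes its speed limit or range.

## Working session

There is one attempt and no reset: what is moved stays moved. The work goes in short steps, Python scripts to look and compute and a tool call to move; the robot and the scene stay as the last step left them, time stands still between calls to the robot, and variables do not carry over. Pictures are saved under pics/ and viewed, at most 10 in all, crops included, and the job is handed in when it is done.

Besides the shell and the picture viewer there is one more tool, called after "Emit:" by a JSON object that holds its "name" and its "arguments". arm_command: Moves the arm, as the interface text tells. Shifts and turns lie within -1 to 1; 1 stands for 75 cm of shift or 60 degrees of turn. Its arguments: {"type":"object","properties":{"steps":{"type":"array"},"grip_force":{"type":"number"}},"required":["steps"]}

```bash
mkdir -p pics; cat > h.py <<'E'
import numpy as np,cv2,json
from scipy.spatial.transform import Rotation as Ro
from plant import *
def ray(p,rc,z):
    d=p["R"].T@np.linalg.inv(p["K"])@np.array([rc[1],rc[0],1.]);c=-p["R"].T@p["t"]
    return c+d*(z-c[2])/d[2]
def proj(p,X):
    u=p["K"]@(p["R"]@np.array(X)+p["t"]);return u[:2]/u[2]
def save(p,f,crop=None,s=1):
    im=p["pixels"][...,::-1]
    if crop: im=im[crop[0]:crop[1],crop[2]:crop[3]]
    cv2.imwrite("pics/"+f,cv2.resize(im,None,fx=s,fy=s,interpolation=cv2.INTER_CUBIC))
E
python3 - <<'E'
from h import *
np.set_printoptions(precision=4,suppress=True)
for n in("top","side"):
    p=read_camera(n);save(p,n+"0.png");print(n,-p["R"].T@p["t"],p["K"].ravel())
    np.savez(n+"0.npz",**{k:p[k] for k in("pixels","K","R","t")})
    for q,z in(("board",.02),("stand",.0),("grip",.118),("loop",.07),("spare_board",.01),("meter",.04),("screwdriver",.01)):
        for r in recognise(p,q)[:3]: print(q,np.array(r["point"]),round(r["conf"],2),ray(p,r["point"],z))
print(get_state())
E
```

```text
top [ 0.4695 -0.1993  0.9694] [365.1259   0.     321.1988   0.     365.1259 200.6211   0.       0.
   1.    ]
board [198.6 329.4] 0.93 [ 0.5987 -0.2511  0.02  ]
board [193.6 378.8] 0.86 [ 0.6098 -0.3821  0.02  ]
board [152.3 346.8] 0.63 [ 0.7229 -0.3007  0.02  ]
stand [186.2 204.5] 0.97 [0.6405 0.0805 0.    ]
grip [172.6 194.4] 0.5 [0.6525 0.0707 0.118 ]
loop [174.2 191. ] 0.72 [0.6589 0.0942 0.07  ]
spare_board [254.9 348.1] 0.92 [ 0.4512 -0.2969  0.01  ]
meter [144.4 270.4] 0.71 [ 0.7414 -0.0993  0.04  ]
meter [170.6 197.9] 0.58 [0.6744 0.0866 0.04  ]
screwdriver [250.7 439. ] 0.86 [ 0.457  -0.5368  0.01  ]
side [0.3945 0.4327 0.5065] [366.5249   0.     319.3479   0.     366.5249 196.8968   0.       0.
   1.    ]
board [216.7 315.5] 0.91 [ 0.6038 -0.2317  0.02  ]
board [190.7 330.8] 0.89 [ 0.6033 -0.3567  0.02  ]
board [200.9 276.4] 0.7 [ 0.7157 -0.2636  0.02  ]
stand [319.5 227.3] 0.9 [0.6579 0.0791 0.    ]
grip [280.3 220.2] 0.82 [0.6418 0.1026 0.118 ]
loop [276.7 222.8] 0.58 [0.6727 0.0531 0.07  ]
spare_board [220.9 382.3] 0.75 [ 0.4555 -0.282   0.01  ]
meter [239.4 230.3] 0.64 [ 0.7319 -0.0707  0.04  ]
{'time': 0.8, 'qpos': array([-1.338 ,  0.2863,  1.5767,  0.    ,  1.2786, -0.15  ]), 'dq': array([-0.0002,  0.0003,  0.0002,  0.0017,  0.0021, -0.0002]), 'joint_efforts': array([  0.0001, -40.5913, -29.2924,  -0.0001,   0.0005,  -0.    ]), 'eef_pos': array([ 0.2522, -0.6261,  0.2314]), 'tcp_rot': array([0.9817, 0.1902, 0.    , 0.    ]), 'contact_force': array([-0.691 ,  0.3106,  0.4803]), 'wrist_torque': array([-0.0254,  0.0092, -0.0218]), 'finger_force': 0.0, 'opening': 1.0030620763497249}
```

View pics/top0.png

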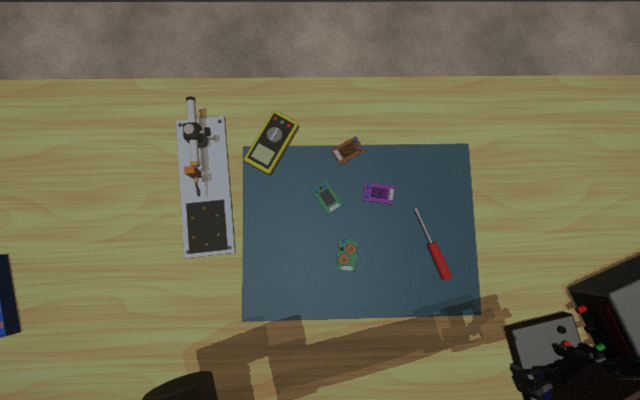

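View pics/side0.png

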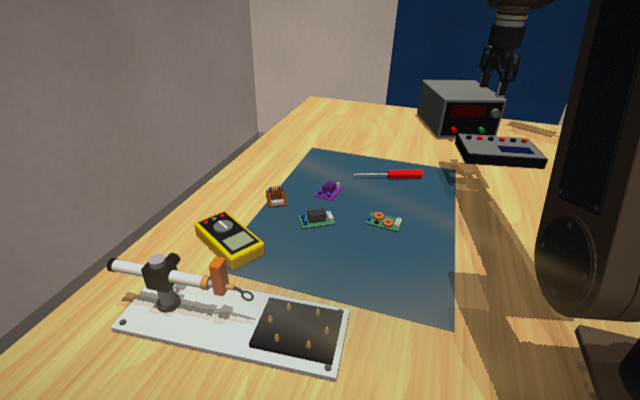

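The top view shows the heatsink board at about row 198, col 328. The spare board with coils is at (255,347), and the stand is on the left with its stage centre near (226,209) and its boom pointing down in the image. The side view agrees. Next I zoom in to get accurate poses.

```bash
python3 - <<'E'
from h import *
T=dict(np.load("top0.npz"));S=dict(np.load("side0.npz"))
a=cv2.resize(T["pixels"][180:220,305:350],(450,400),interpolation=cv2.INTER_CUBIC)
b=cv2.resize(T["pixels"][190:260,175:240],(371,400),interpolation=cv2.INTER_CUBIC)
cv2.imwrite("pics/c1.png",np.hstack([a,b])[...,::-1])
c=S["pixels"][285:375,225:355];cv2.imwrite("pics/c2.png",cv2.resize(c,None,fx=6,fy=6,interpolation=cv2.INTER_CUBIC)[...,::-1])
h=cv2.cvtColor(T["pixels"],cv2.COLOR_RGB2HSV)
# pins blobs
m=cv2.inRange(h,(8,70,60),(32,255,255));m2=np.zeros_like(m);m2[198:254,186:228]=m[198:254,186:228]
n,l,s,cc=cv2.connectedComponentsWithStats(m2)
for i in range(1,n):print("pin",s[i][4],cc[i],ray(T,cc[i][::-1],.030))
h2=cv2.cvtColor(S["pixels"],cv2.COLOR_RGB2HSV)
m=cv2.inRange(h2,(8,70,60),(32,255,255));m2=np.zeros_like(m);m2[298:355,255:335]=m[298:355,255:335]
n,l,s,cc=cv2.connectedComponentsWithStats(m2)
for i in range(1,n):print("spin",s[i][4],cc[i],ray(S,cc[i][::-1],.028))
# board mask: differs from mat
px=cv2.resize(T["pixels"][175:222,300:355],None,fx=8,fy=8,interpolation=cv2.INTER_CUBIC).astype(int)
g=((px[...,1]>px[...,2]+12)).astype(np.uint8)*255
g=cv2.morphologyEx(g,cv2.MORPH_OPEN,np.ones((7,7)))
cs,_=cv2.findContours(g,0,2);c=np.vstack([k for k in cs if cv2.contourArea(k)>200])
r=cv2.minAreaRect(c);bx=cv2.boxPoints(r);bx=(bx-3.5)/8+[300,175]
P=np.array([ray(T,q[::-1],.004) for q in bx]);print(bx,P,P.mean(0),np.linalg.norm(P-np.roll(P,1,0),axis=1))
cv2.imwrite("pics/m.png",g)
E
```

```text
pin 11 [203.63636364 207.90909091] [0.57871433 0.07292233 0.03      ]
pin 10 [216.5 214.8] [0.56037133 0.03990104 0.03      ]
pin 7 [191.71428571 217.42857143] [0.55477494 0.1025922  0.03      ]
pin 9 [218. 234.] [0.51125458 0.03532106 0.03      ]
pin 10 [193.2 237. ] [0.50489793 0.09762219 0.03      ]
pin 10 [206.2 244. ] [0.4865802  0.06458251 0.03      ]
spin 143 [319.44755245 300.40559441] [0.51627369 0.01280242 0.028     ]
spin 29 [288.27586207 306.17241379] [0.56164439 0.04170172 0.028     ]
spin 34 [317.20588235 311.82352941] [0.51230994 0.03731502 0.028     ]
spin 34 [269.91176471 318.67647059] [0.57989055 0.07517659 0.028     ]
spin 42 [326.26190476 330.23809524] [0.48771692 0.06717046 0.028     ]
spin 46 [276.43478261 337.45652174] [0.5559104  0.10434937 0.028     ]
spin 1 [329. 338.] [0.47964128 0.0794058  0.028     ]
spin 89 [330.26966292 346.79775281] [0.47348349 0.09355334 0.028     ]
spin 51 [307.98039216 344.35294118] [0.50638132 0.10029664 0.028     ]
spin 1 [326. 341.] [0.48244424 0.08598397 0.028     ]
spin 1 [319. 346.] [0.48984789 0.09767067 0.028     ]
spin 1 [322. 346.] [0.48559635 0.09622651 0.028     ]
spin 1 [319. 349.] [0.48829035 0.10252581 0.028     ]
spin 2 [322.5 348. ] [0.4838724  0.09924082 0.028     ]
[[310.8159523  190.24260139]
 [326.28905869 179.78780174]
 [342.91236496 204.39029884]
 [327.43925858 214.8451004 ]] [[ 0.62429634 -0.20275613  0.004     ]
 [ 0.65208081 -0.24483442  0.004     ]
 [ 0.58468389 -0.28771993  0.004     ]
 [ 0.55744325 -0.24574329  0.004     ]] [ 0.60462607 -0.24526344  0.004     ] [0.07948101 0.05042379 0.07988437 0.05004089]
```

View pics/c1.png

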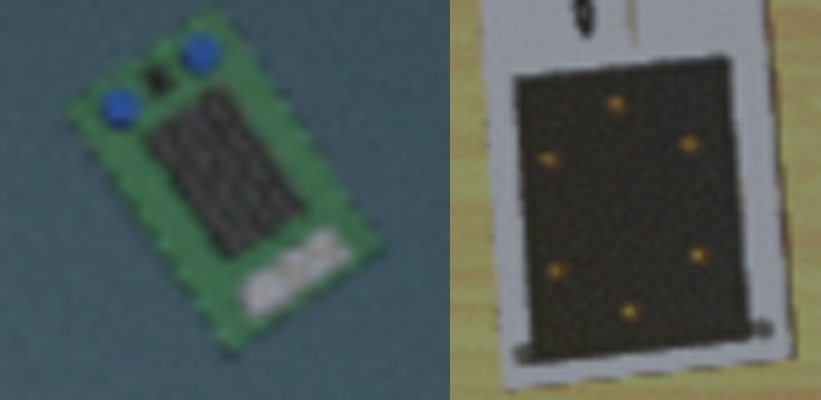

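View pics/c2.png

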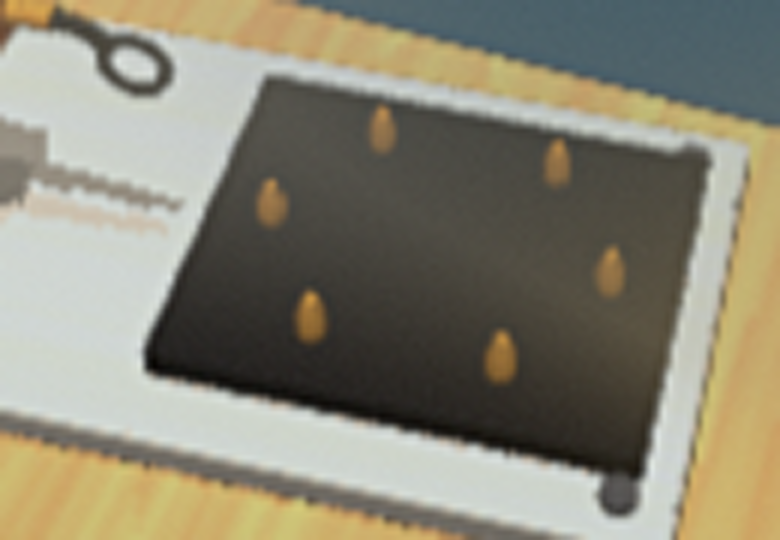

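The pins fit well: stage centre ≈ (0.533, 0.070), stand yaw ≈ -174.9°. The board rectangle measures 80×50 mm, centred at (0.605, -0.245) with its long axis at 32.5°.

```bash
cat >> h.py <<'E'
def go(xyz,yaw=None,pos=None,q=None):
    """yaw: world angle (deg) of tool x, tool pointing straight down"""
    s=get_state();R=Ro.from_quat(s["tcp_rot"] if q is None else q);p=s["eef_pos"] if pos is None else pos
    t=R.inv().apply(np.array(xyz)-p)/.75
    Rt=R if yaw is None else Ro.from_euler("z",yaw,degrees=True)*Ro.from_euler("x",180,degrees=True)
    print("trans",t.round(4),"twist",np.degrees((R.inv()*Rt).as_rotvec()/60).round(4),"| tcp",p.round(4),"F",s["contact_force"].round(1),"op",round(s["opening"],3))
E
python3 -c "
from h import *
go([.6046,-.2453,.12],32.5)"
```

```text
trans [ 0.6255 -0.2955  0.1485] twist [ 1.000e-04 -0.000e+00 -1.761e-01] | tcp [ 0.2522 -0.6261  0.2314] F [-0.7  0.3  0.5] op 1.003
```

Emit:
{"name": "arm_command", "arguments": {"steps": [{"translation": [0.6255, -0.2955, 0.1485], "twist": [0, 0, -0.176], "fingers": 1}, {"translation": [0.6255, -0.2955, 0.1485], "twist": [0, 0, -0.176], "fingers": 1}, {"translation": [0.6255, -0.2955, 0.1485], "twist": [0, 0, -0.176], "fingers": 1}, {"translation": [0.6255, -0.2955, 0.1485], "twist": [0, 0, -0.176], "fingers": 1}, {"translation": [0.6255, -0.2955, 0.1485], "twist": [0, 0, -0.176], "fingers": 1}], "grip_force": 40}}

```text
time: 1.42
eef_pos: [0.4609, -0.4004, 0.1657]
tcp_rot: [0.96, 0.28, 0.0, 0.0]
contact_force: [0.2, 0.5, 0.3]
opening: 0.997
finger_force: 0.0
```

```bash
python3 -c "
from h import *
go([.6046,-.2453,.10],32.5)"
```

```text
trans [ 0.2727 -0.0716  0.0876] twist [ 0.0008 -0.0001 -0.0004] | tcp [ 0.4609 -0.4004  0.1657] F [0.2 0.5 0.3] op 0.997
```

Emit:
{"name": "arm_command", "arguments": {"steps": [{"translation": [0.27, -0.07, 0.08], "twist": [0, 0, 0], "fingers": 1}, {"translation": [0.27, -0.07, 0.08], "twist": [0, 0, 0], "fingers": 1}, {"translation": [0.27, -0.07, 0.08], "twist": [0, 0, 0], "fingers": 1}, {"translation": [0.27, -0.07, 0.08], "twist": [0, 0, 0], "fingers": 1}, {"translation": [0.27, -0.07, 0.08], "twist": [0, 0, 0], "fingers": 1}]}}

```text
time: 2.05
eef_pos: [0.6029, -0.2466, 0.1046]
tcp_rot: [0.96, 0.282, -0.001, -0.001]
contact_force: [0.1, 0.5, 0.6]
opening: 1.003
finger_force: 0.0
```

```bash
python3 -c "
from h import *
go([.6046,-.2453,.0055],32.5)"
```

```text
trans [ 0.0029 -0.      0.1322] twist [-0.0016  0.0007  0.0033] | tcp [ 0.6029 -0.2466  0.1046] F [0.1 0.5 0.6] op 1.003
```

Emit:
{"name": "arm_command", "arguments": {"steps": [{"translation": [0.003, 0, 0.08], "twist": [0, 0, 0], "fingers": 1}, {"translation": [0.003, 0, 0.115], "twist": [0, 0, 0], "fingers": 1}, {"translation": [0.003, 0, 0.13], "twist": [0, 0, 0], "fingers": 1}, {"translation": [0.003, 0, 0.13], "twist": [0, 0, 0], "fingers": 1}]}}

```text
time: 2.55
eef_pos: [0.6039, -0.2485, 0.0084]
tcp_rot: [0.96, 0.279, -0.0, 0.0]
contact_force: [-0.2, -0.2, 0.6]
opening: 1.001
finger_force: 0.0
```

```bash
python3 -c "
from h import *
go([.6046,-.2453,.0055],32.5)"
```

```text
trans [ 0.0031 -0.0031  0.0039] twist [ 0.      0.0001 -0.0011] | tcp [ 0.6039 -0.2485  0.0084] F [-0.2 -0.2  0.6] op 1.001
```

Emit:
{"name": "arm_command", "arguments": {"steps": [{"translation": [0.003, -0.003, 0.003], "twist": [0, 0, 0], "fingers": 1}, {"translation": [0.003, -0.003, 0.003], "twist": [0, 0, 0], "fingers": -1}, {"translation": [0.003, -0.003, 0.003], "twist": [0, 0, 0], "fingers": -1}, {"translation": [0.003, -0.003, 0.003], "twist": [0, 0, 0], "fingers": -1}, {"translation": [0.003, -0.003, 0.003], "twist": [0, 0, 0], "fingers": -1}]}}

```text
time: 3.18
eef_pos: [0.6053, -0.2447, 0.0066]
tcp_rot: [0.96, 0.28, 0.0, 0.0]
contact_force: [0.3, -1.4, -1.3]
opening: 0.278
finger_force: 39.6
```

Emit:
{"name": "arm_command", "arguments": {"steps": [{"translation": [0, 0, 0], "twist": [0, 0, 0], "fingers": -1}, {"translation": [0, 0, 0], "twist": [0, 0, 0], "fingers": -1}]}}

```text
time: 3.42
eef_pos: [0.6052, -0.2447, 0.0065]
tcp_rot: [0.96, 0.28, 0.0, 0.0]
contact_force: [0.2, -0.7, 1.6]
opening: 0.275
finger_force: 40.0
```

Emit:
{"name": "arm_command", "arguments": {"steps": [{"translation": [0, 0, -0.05], "twist": [0, 0, 0], "fingers": -1}, {"translation": [0, 0, -0.13], "twist": [0, 0, 0], "fingers": -1}, {"translation": [0, 0, -0.15], "twist": [0, 0, 0], "fingers": -1}, {"translation": [0, 0, -0.15], "twist": [0, 0, 0], "fingers": -1}]}}

```text
time: 3.92
eef_pos: [0.6052, -0.2446, 0.1192]
tcp_rot: [0.96, 0.28, 0.001, 0.001]
contact_force: [0.3, -0.1, -1.4]
opening: 0.269
finger_force: 39.6
```

```bash
python3 -c "
from h import *
go([.533,.069,.12],5.15)"
```

```text
trans [ 0.1435 -0.4044 -0.0016] twist [ 0.0013 -0.001   0.4557] | tcp [ 0.6052 -0.2446  0.1192] F [ 0.3 -0.1 -1.4] op 0.269
```

Emit:
{"name": "arm_command", "arguments": {"steps": [{"translation": [0.02, -0.055, 0], "twist": [0, 0, 0.06], "fingers": -1}, {"translation": [0.045, -0.125, 0], "twist": [0, 0, 0.14], "fingers": -1}, {"translation": [0.07, -0.2, 0], "twist": [0, 0, 0.22], "fingers": -1}, {"translation": [0.096, -0.27, 0], "twist": [0, 0, 0.3], "fingers": -1}, {"translation": [0.12, -0.34, 0], "twist": [0, 0, 0.38], "fingers": -1}]}}

```text
time: 4.55
eef_pos: [0.541, 0.0209, 0.1151]
tcp_rot: [0.997, 0.083, -0.003, -0.001]
contact_force: [-0.2, -0.0, -1.5]
opening: 0.273
finger_force: 39.6
```

```bash
python3 -c "
from h import *
go([.533,.069,.12],5.15)"
```

```text
trans [ 0.     -0.0651 -0.0064] twist [-0.0016  0.0053  0.0728] | tcp [0.541  0.0209 0.1151] F [-0.2 -0.  -1.5] op 0.273
```

Emit:
{"name": "arm_command", "arguments": {"steps": [{"translation": [0, -0.035, 0], "twist": [0, 0, 0.04], "fingers": -1}, {"translation": [0, -0.06, 0], "twist": [0, 0, 0.073], "fingers": -1}, {"translation": [0, -0.06, 0], "twist": [0, 0, 0.073], "fingers": -1}, {"translation": [0, -0.06, 0], "twist": [0, 0, 0.073], "fingers": -1}]}}

```text
time: 5.05
eef_pos: [0.5354, 0.0628, 0.1169]
tcp_rot: [0.999, 0.046, -0.001, 0.0]
contact_force: [0.6, -0.1, -1.1]
opening: 0.274
finger_force: 39.7
```

```bash
python3 -c "
from h import *
go([.533,.069,.08],5.15)
for n in('top','side'):
    p=read_camera(n);np.savez(n+'1.npz',**{k:p[k] for k in('pixels','K','R','t')})
T=dict(np.load('top1.npz'));S=dict(np.load('side1.npz'))
f=lambda P,r:cv2.resize(P['pixels'][r[0]:r[1],r[2]:r[3]],(390,400),interpolation=cv2.INTER_CUBIC)
cv2.imwrite('pics/d.png',np.hstack([f(T,(170,260,165,253)),f(S,(210,360,220,366))])[...,::-1])
"
```

```text
trans [-0.0022 -0.0085  0.0492] twist [-0.0001  0.0027  0.003 ] | tcp [0.5354 0.0628 0.1169] F [ 0.6 -0.1 -1.1] op 0.274
```

View pics/d.png

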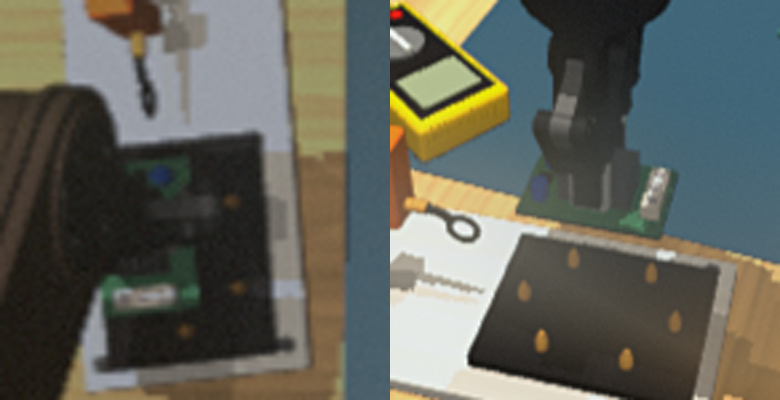

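The board is held level above the stage. In the side crop its corners are near (663,238), (519,213) and (678,172). I check the in-hand offset against both cameras.

```bash
python3 -c "
from h import *
T=dict(np.load('top1.npz'));S=dict(np.load('side1.npz'))
s=get_state();c=s['eef_pos'];zu=c[2]-.0065
R=Ro.from_quat(s['tcp_rot']);ax=R.apply([1,0,0]);ay=R.apply([0,-1,0]);print(c,zu,np.degrees(np.arctan2(ax[1],ax[0])))
k=lambda x,y:(210+y*.375,220+(x-390)*146/390)
for sx in(1,-1):
  for sy in(1,-1):
    X=c+ax*.04*sx+ay*.025*sy
    for z in(zu,zu+.004):
      X[2]=z;uS=proj(S,X);uT=proj(T,X)
      print(sx,sy,'side crop',((uS[0]-220)*390/146+390).round(1),((uS[1]-210)/.375).round(1),'top crop',((uT[0]-165)*390/88).round(1),((uT[1]-170)*400/90).round(1))
cc=cv2.resize(S['pixels'][265:305,262:335],None,fx=10,fy=10,interpolation=cv2.INTER_CUBIC)
cv2.imwrite('pics/e.png',cc[...,::-1])
"
```

```text
[0.53597581 0.06243167 0.11765155] 0.11115155302302258 5.265293279758188
1 1 side crop 514.9 211.9 top crop 91.9 161.9
1 1 side crop 514.5 206.6 top crop 89.4 161.0
1 -1 side crop 543.6 150.4 top crop 187.2 151.6
1 -1 side crop 543.3 145.2 top crop 185.1 150.7
-1 1 side crop 659.1 238.8 top crop 102.0 313.6
-1 1 side crop 659.3 233.5 top crop 99.4 313.5
-1 -1 side crop 677.8 173.7 top crop 198.4 302.9
-1 -1 side crop 678.0 168.5 top crop 196.3 302.6
```

View pics/e.png

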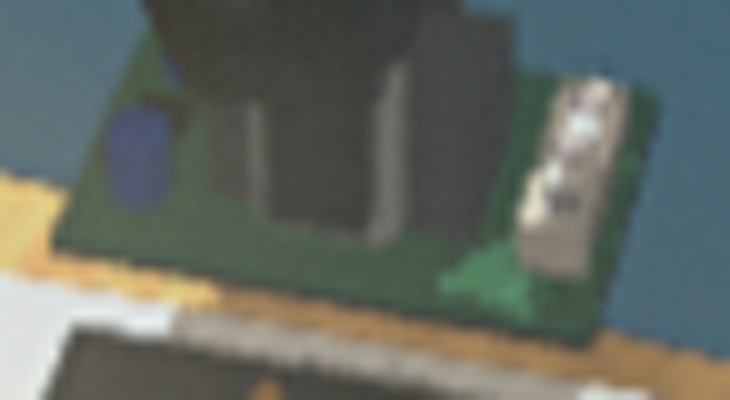

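The projected corners match the side image to within about 0.5 mm, so the board is centred on the TCP. Target stage centre is (0.5333, 0.0700).

```bash
python3 -c "
from h import *
go([.5333,.0700,.05],5.15)"
```

```text
trans [-0.0025 -0.0104  0.0902] twist [-0.      0.0013  0.0019] | tcp [0.536  0.0624 0.1177] F [-0.1 -0.7 -1.7] op 0.272
```

Emit:
{"name": "arm_command", "arguments": {"steps": [{"translation": [-0.0025, -0.0104, 0.03], "twist": [0, 0, 0.001], "fingers": -1}, {"translation": [-0.0025, -0.0104, 0.07], "twist": [0, 0, 0.001], "fingers": -1}, {"translation": [-0.0025, -0.0104, 0.09], "twist": [0, 0, 0.001], "fingers": -1}, {"translation": [-0.0025, -0.0104, 0.09], "twist": [0, 0, 0.001], "fingers": -1}, {"translation": [-0.0025, -0.0104, 0.09], "twist": [0, 0, 0.001], "fingers": -1}]}}

```text
time: 5.78
eef_pos: [0.5346, 0.0706, 0.052]
tcp_rot: [0.999, 0.046, 0.001, 0.0]
contact_force: [-0.3, -0.2, -0.9]
opening: 0.272
finger_force: 39.7
```

```bash
python3 -c "
from h import *
go([.5333,.0700,.0285],5.15)
p=read_camera('side');save(p,'f.png',(255,355,240,350),5.4);go([.5333,.0700,.0285],5.15)"
```

```text
trans [-0.0019  0.0006  0.0314] twist [ 0.0003 -0.0018  0.0013] | tcp [0.5346 0.0706 0.052 ] F [-0.3 -0.2 -0.9] op 0.272
trans [-0.0021  0.0007  0.0317] twist [ 0.0003 -0.0023  0.0015] | tcp [0.5348 0.0707 0.0523] F [ 0.1 -0.4 -0.4] op 0.274
```

View pics/f.png

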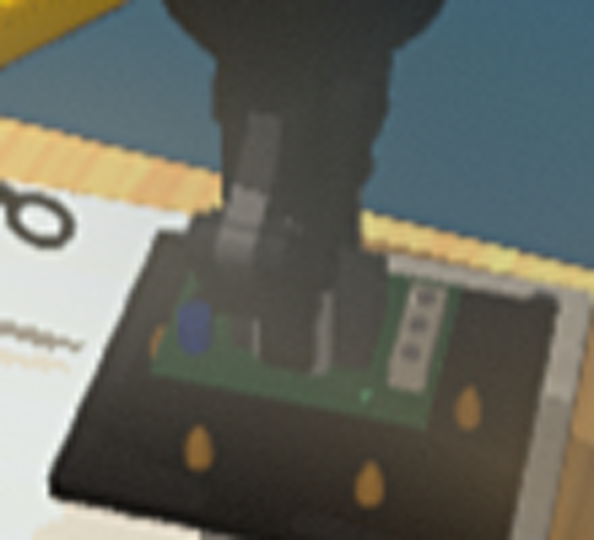

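The board hovers above the pocket, with the pins around it where expected. I lower it gently now.

Emit:
{"name": "arm_command", "arguments": {"steps": [{"translation": [-0.002, 0.0007, 0.006], "twist": [0, -0.002, 0.001], "fingers": -1}, {"translation": [-0.002, 0.0007, 0.013], "twist": [0, -0.002, 0.001], "fingers": -1}, {"translation": [-0.002, 0.0007, 0.019], "twist": [0, -0.002, 0.001], "fingers": -1}, {"translation": [-0.002, 0.0007, 0.024], "twist": [0, -0.002, 0.001], "fingers": -1}, {"translation": [-0.002, 0.0007, 0.026], "twist": [0, -0.002, 0.001], "fingers": -1}]}}

```text
time: 6.45
eef_pos: [0.5319, 0.0703, 0.031]
tcp_rot: [0.999, 0.045, -0.001, 0.0]
contact_force: [1.5, 0.5, -0.9]
opening: 0.274
finger_force: 39.7
```

```bash
python3 -c "
from h import *
go([.5333,.0700,.0285],5.15)"
```

```text
trans [0.0018 0.0005 0.0033] twist [-0.0001  0.0026  0.0007] | tcp [0.5319 0.0703 0.031 ] F [ 1.5  0.5 -0.9] op 0.274
```

Emit:
{"name": "arm_command", "arguments": {"steps": [{"translation": [0.0015, 0, 0], "twist": [0, 0.001, 0], "fingers": -1}, {"translation": [0.0015, 0, 0.0015], "twist": [0, 0.001, 0], "fingers": -1}, {"translation": [0.0015, 0, 0.003], "twist": [0, 0.001, 0], "fingers": -1}, {"translation": [0.0015, 0, 0.003], "twist": [0, 0.001, 0], "fingers": -1}]}}

```text
time: 6.95
eef_pos: [0.5332, 0.0703, 0.0292]
tcp_rot: [0.999, 0.045, -0.001, 0.0]
contact_force: [-1.1, 0.2, -0.7]
opening: 0.272
finger_force: 39.7
```

Emit:
{"name": "arm_command", "arguments": {"steps": [{"translation": [0, 0, 0.0012], "twist": [0, 0, 0], "fingers": -1}, {"translation": [0, 0, 0.0012], "twist": [0, 0, 0], "fingers": -1}, {"translation": [0, 0, 0.0012], "twist": [0, 0, 0], "fingers": -1}]}}

```text
time: 7.32
eef_pos: [0.5334, 0.0703, 0.0285]
tcp_rot: [0.999, 0.045, -0.0, 0.0]
contact_force: [0.5, -0.1, -0.4]
opening: 0.271
finger_force: 39.8
```

Emit:
{"name": "arm_command", "arguments": {"steps": [{"translation": [0, 0, 0.0005], "twist": [0, 0, 0], "fingers": -0.3}, {"translation": [0, 0, 0.0005], "twist": [0, 0, 0], "fingers": 0}, {"translation": [0, 0, 0], "twist": [0, 0, 0], "fingers": 0.5}, {"translation": [0, 0, 0], "twist": [0, 0, 0], "fingers": 0.5}, {"translation": [0, 0, -0.01], "twist": [0, 0, 0], "fingers": 0.5}]}}

```text
time: 7.95
eef_pos: [0.5327, 0.0704, 0.0355]
tcp_rot: [0.999, 0.045, -0.001, -0.0]
contact_force: [0.5, 0.9, 0.9]
opening: 0.745
finger_force: 0.0
```

Emit:
{"name": "arm_command", "arguments": {"steps": [{"translation": [0, 0, -0.04], "twist": [0, 0, 0], "fingers": 0.5}, {"translation": [0, 0, -0.1], "twist": [0, 0, 0], "fingers": 1}, {"translation": [0, 0, -0.17], "twist": [0, 0, 0], "fingers": 1}, {"translation": [0, 0, -0.2], "twist": [0, 0, 0], "fingers": 1}, {"translation": [0, 0, -0.2], "twist": [0, 0, 0], "fingers": 1}]}}

```text
time: 8.57
eef_pos: [0.535, 0.0703, 0.1889]
tcp_rot: [0.999, 0.045, 0.003, 0.0]
contact_force: [0.2, -0.2, 0.0]
opening: 0.997
finger_force: 0.0
```

```bash
python3 -c "
from h import *
p=read_camera('side');S=dict(p);T=read_camera('top')
f=lambda P,r:cv2.resize(P['pixels'][r[0]:r[1],r[2]:r[3]],(390,400),interpolation=cv2.INTER_CUBIC)
cv2.imwrite('pics/g.png',np.hstack([f(T,(160,260,165,263)),f(S,(250,350,245,343))])[...,::-1])
a=np.radians(5.15);ex=-np.array([np.cos(a),np.sin(a),0]);ey=np.array([np.sin(a),-np.cos(a),0]);
for sx in(1,-1):
  for sy in(1,-1):
    X=np.array([.5333,.07,.026])+ex*.04*sx+ey*.025*sy
    u=proj(S,X);print('side',((u[0]-245+.5)*390/98+390).round(1),((u[1]-250+.5)*4).round(1))
h=cv2.cvtColor(T['pixels'],cv2.COLOR_RGB2HSV)
m=cv2.inRange(h,(3,120,90),(18,255,255))[140:190,175:215];ys,xs=np.nonzero(m);print('orange px',len(ys),ys.mean()+140,xs.mean()+175)
X=np.array([.5333,.07,0])
G=X-ex*.125 if 0 else X+ex*-.125;print('grip pred',G, 'top proj',proj(T,[G[0],G[1],.132]))
go([G[0],G[1],.18],5.15)
"
```

```text
side 714.7 270.9
side 688.0 374.4
side 527.5 234.0
side 487.8 332.3
orange px 91 169.07692307692307 190.57142857142858
grip pred [0.65779539 0.08122043 0.        ] top proj [187.95444621 169.16379536]
trans [0.1672 0.0007 0.0063] twist [-0.0002  0.0021  0.0007] | tcp [0.5328 0.0704 0.185 ] F [ 0.3  0.1 -0. ] op 1.001
```

View pics/g.png

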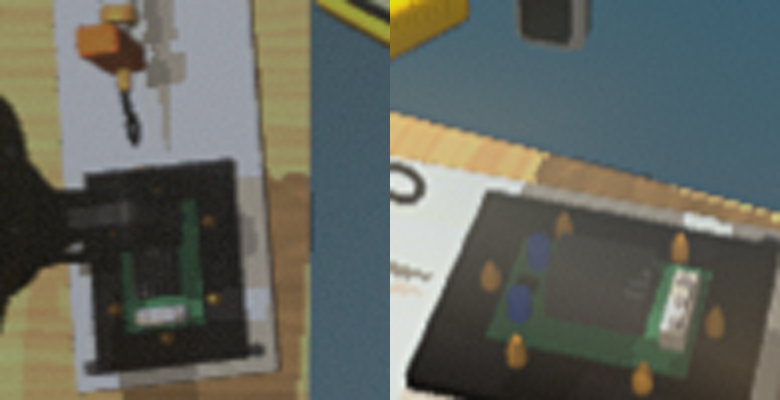

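The board lies flat between all six pins, and its corners match the projections in the side crop, about (714,270) and (688,375). Now the grip, predicted at (0.658, 0.081).

Emit:
{"name": "arm_command", "arguments": {"steps": [{"translation": [0.06, 0.0007, 0], "twist": [0, 0, 0], "fingers": 1}, {"translation": [0.12, 0.0007, 0], "twist": [0, 0, 0], "fingers": 1}, {"translation": [0.167, 0.0007, 0], "twist": [0, 0, 0], "fingers": 1}, {"translation": [0.167, 0.0007, 0], "twist": [0, 0, 0], "fingers": 1}, {"translation": [0.167, 0.0007, 0], "twist": [0, 0, 0], "fingers": 1}]}}

```text
time: 9.3
eef_pos: [0.6567, 0.0812, 0.1833]
tcp_rot: [0.999, 0.045, -0.003, -0.0]
contact_force: [-0.3, 0.8, -0.6]
opening: 1.002
finger_force: 0.0
```

```bash
python3 -c "
from h import *
go([.6578,.0812,.099],5.15)"
```

```text
trans [0.0021 0.0002 0.1124] twist [-0.0005  0.0052  0.0007] | tcp [0.6567 0.0812 0.1833] F [-0.3  0.8 -0.6] op 1.002
```

Emit:
{"name": "arm_command", "arguments": {"steps": [{"translation": [0.001, 0, 0.05], "twist": [0, 0, 0], "fingers": 1}, {"translation": [0.001, 0, 0.09], "twist": [0, 0, 0], "fingers": 1}, {"translation": [0.001, 0, 0.111], "twist": [0, 0, 0], "fingers": 1}, {"translation": [0.001, 0, 0.111], "twist": [0, 0, 0], "fingers": 1}]}}

```text
time: 9.8
eef_pos: [0.6573, 0.0813, 0.101]
tcp_rot: [0.999, 0.045, -0.002, -0.0]
contact_force: [0.2, -0.4, 1.3]
opening: 1.003
finger_force: 0.0
```

```bash
python3 -c "
from h import *
go([.6578,.0812,.099],5.15)"
```

```text
trans [0.0006 0.0001 0.0027] twist [-0.0003  0.0041  0.0007] | tcp [0.6573 0.0813 0.101 ] F [ 0.2 -0.4  1.3] op 1.003
```

Emit:
{"name": "arm_command", "arguments": {"steps": [{"translation": [0, 0, 0.002], "twist": [0, 0.002, 0], "fingers": -1}, {"translation": [0, 0, 0.002], "twist": [0, 0.002, 0], "fingers": -1}, {"translation": [0, 0, 0.002], "twist": [0, 0.002, 0], "fingers": -1}, {"translation": [0, 0, 0.002], "twist": [0, 0.002, 0], "fingers": -1}, {"translation": [0, 0, 0.002], "twist": [0, 0.002, 0], "fingers": -1}], "grip_force": 80}}

```text
time: 10.42
eef_pos: [0.6595, 0.0802, 0.1022]
tcp_rot: [0.999, 0.045, 0.001, 0.001]
contact_force: [-1.1, -4.7, 5.4]
opening: 0.27
finger_force: 79.9
```

Emit:
{"name": "arm_command", "arguments": {"steps": [{"translation": [0, 0, 0], "twist": [0, 0, 0], "fingers": -1}, {"translation": [0, 0, 0], "twist": [0, 0, 0], "fingers": -1}]}}

```text
time: 10.68
eef_pos: [0.6595, 0.0802, 0.1022]
tcp_rot: [0.999, 0.045, 0.001, 0.001]
contact_force: [-2.0, -5.0, 6.1]
opening: 0.266
finger_force: 79.9
```

```bash
python3 -c "
from h import *
s=get_state();c=s['eef_pos'];a=np.radians(5.15)
go(c-.082*np.array([np.cos(a),np.sin(a),0]),5.15)"
```

```text
trans [-1.093e-01 -1.000e-04 -2.000e-04] twist [ 0.0016 -0.0019  0.0007] | tcp [0.6595 0.0802 0.1022] F [-2.  -5.   6.1] op 0.266
```

Emit:
{"name": "arm_command", "arguments": {"steps": [{"translation": [-0.01, 0.001, -0.002], "twist": [0, 0, 0], "fingers": -1}, {"translation": [-0.03, 0.001, -0.002], "twist": [0, 0, 0], "fingers": -1}, {"translation": [-0.05, 0.001, -0.002], "twist": [0, 0, 0], "fingers": -1}, {"translation": [-0.065, 0.001, -0.002], "twist": [0, 0, 0], "fingers": -1}, {"translation": [-0.075, 0.001, -0.002], "twist": [0, 0, 0], "fingers": -1}]}}

```text
time: 11.3
eef_pos: [0.6052, 0.0754, 0.1023]
tcp_rot: [0.999, 0.045, 0.005, -0.0]
contact_force: [11.0, -0.4, -5.2]
opening: 0.269
finger_force: 79.2
```

```bash
python3 -c "
from h import *
a=np.radians(5.15);c=np.array([.6595,.0802,.1022])
go(c-.082*np.array([np.cos(a),np.sin(a),0]),5.15)"
```

```text
trans [-0.0366  0.0001 -0.0002] twist [ 0.0003 -0.0091  0.0003] | tcp [0.6052 0.0754 0.1023] F [11.  -0.4 -5.2] op 0.269
```

Emit:
{"name": "arm_command", "arguments": {"steps": [{"translation": [-0.008, 0, 0.001], "twist": [0, 0, 0], "fingers": -1}, {"translation": [-0.018, 0, 0.001], "twist": [0, 0, 0], "fingers": -1}, {"translation": [-0.028, 0, 0.001], "twist": [0, 0, 0], "fingers": -1}, {"translation": [-0.034, 0, 0.001], "twist": [0, 0, 0], "fingers": -1}, {"translation": [-0.034, 0, 0.001], "twist": [0, 0, 0], "fingers": -1}]}}

```text
time: 11.92
eef_pos: [0.5808, 0.0732, 0.1023]
tcp_rot: [0.999, 0.045, 0.006, -0.0]
contact_force: [11.3, -0.8, -4.0]
opening: 0.263
finger_force: 79.3
```

```bash
python3 -c "
from h import *
a=np.radians(5.15);c=np.array([.6595,.0802,.1022])
S=read_camera('side')
go(c-.082*np.array([np.cos(a),np.sin(a),0]),5.15)
print(get_state()['finger_force'])
save(S,'i.png',(230,350,190,350),5)
h=cv2.cvtColor(S['pixels'],cv2.COLOR_RGB2HSV)
ex=-np.array([np.cos(a),np.sin(a),0]);o=np.array([.5333,.07,.082])
for x in(-.145,-.139,-.043-.009):
  u=proj(S,o+ex*x);print(x,u,(u-[190,230])*5)
"
```

```text
trans [-0.0041  0.0002  0.    ] twist [ 0.0002 -0.0108  0.0003] | tcp [0.5809 0.0733 0.1023] F [11.2 -0.1 -4.3] op 0.268
79.29331183433533
-0.145 [209.25182437 283.11779319] [ 96.25912184 265.58896593]
-0.139 [212.77319411 283.78824964] [113.86597053 268.94124822]
-0.052 [265.29133996 293.78752059] [376.45669978 318.93760296]
```

View pics/i.png

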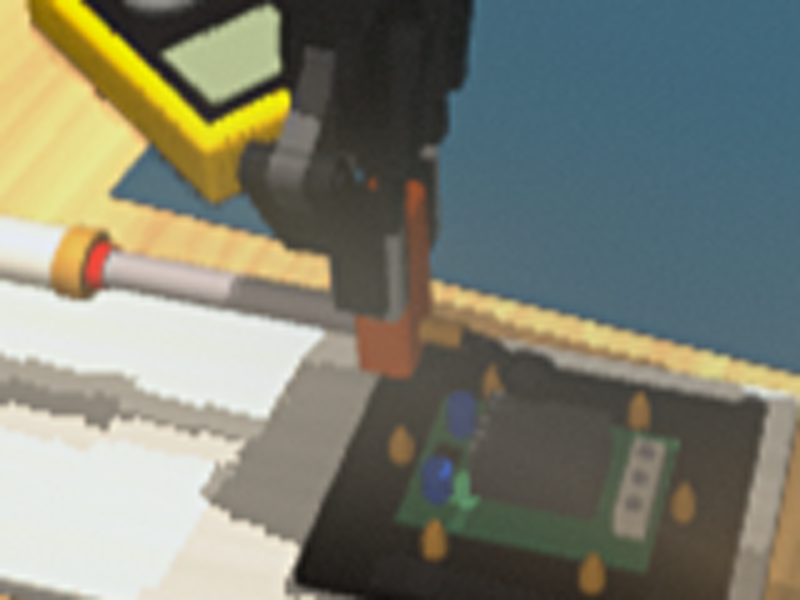

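The red ring shows right at the gland, around crop (100,265), and the board is undisturbed. By TCP travel the extension is about 79 mm, so I draw about 3 mm more.

Emit:
{"name": "arm_command", "arguments": {"steps": [{"translation": [-0.002, 0, 0], "twist": [0, 0, 0], "fingers": -1}, {"translation": [-0.004, 0, 0], "twist": [0, 0, 0], "fingers": -1}, {"translation": [-0.004, 0, 0], "twist": [0, 0, 0], "fingers": -1}, {"translation": [-0.004, 0, 0], "twist": [0, 0, 0], "fingers": -1}, {"translation": [-0.004, 0, 0], "twist": [0, 0, 0], "fingers": -1}]}}

```text
time: 12.6
eef_pos: [0.5782, 0.073, 0.1023]
tcp_rot: [0.999, 0.045, 0.006, -0.0]
contact_force: [11.5, -0.2, -3.9]
opening: 0.269
finger_force: 79.1
```

```bash
python3 -c "
from h import *
a=np.radians(5.15);c=np.array([.6595,.0802,.1022])
S=read_camera('side');T=read_camera('top')
go(c-.082*np.array([np.cos(a),np.sin(a),0]),5.15)
f=lambda P,r,s:cv2.resize(P['pixels'][r[0]:r[1],r[2]:r[3]],s,interpolation=cv2.INTER_CUBIC)
cv2.imwrite('pics/j.png',np.hstack([f(S,(265,300,195,245),(500,350)),f(T,(140,210,175,230),(275,350))])[...,::-1])
"
```

```text
trans [-0.0006  0.0002  0.0001] twist [ 0.0002 -0.0114  0.0002] | tcp [0.5782 0.073  0.1023] F [11.  -0.8 -4.4] op 0.266
```

View pics/j.png

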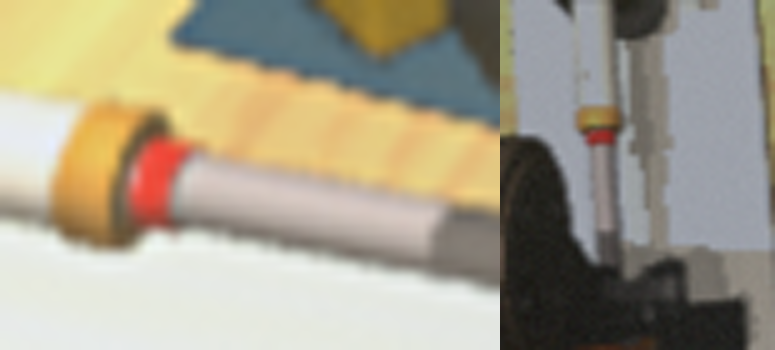

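The ring is fully out, just clear of the gland's dark mouth at crop (155,182). The hold is steady, so I hand the job in.

```bash
python3 -c "
from plant import *
print(sign_off())"
```

```text
the job is handed in; nothing more can be done
None
```

The heatsink board lies flat between the six pins and has been let go; the arm is still holding the orange grip with the boom drawn out about 81.5 mm and the red ring just clear of the mouth. The job is handed in, but no verdict came back.

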